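Stand the toppled parts back on their flanges

ROBOT

A 7-joint arm with a two-finger parallel gripper is mounted at the origin on the work surface. World frame = base frame: x ahead of the robot, y to its left, z up, the work surface at z = 0. Lengths are in m, angles in rad, forces in N, time in s.
With the tool pointing down it reaches from about 0.4 to 0.925 m from the base axis. Payload 4.1 kg.
Tool frame: the origin (TCP) lies between the finger pads; the fingertips stand 8 mm ahead of it and the grasp point (between the pads) lies 11 mm behind it; z points along the fingers, y is the line along which they close (so a half turn about z gives the same grasp; the last joint's range is limited). The gripper opens to 85 mm and grips with 20 to 120 N. Pads are 22 mm wide; open, the fingers measure 114 mm over their backs; the gripper's body (76 mm by 85 mm) begins 54 mm behind the grasp point. The pads swing forward as they close: fully open they stand 13 mm farther back than shut.
Start: joints at [1.163, 0.398, 0.045, 1.537, -0.019, 1.207, -0.051], TCP at [0.198, -0.619, 0.239] pointing down, gripper open.
Joint ranges: [-2.82, 2.82], [-0.49, 2.23], [-1.37, 1.46], [0, 2.46], [-1.36, 4.5], [0.23, 2], [-2.94, 2.94]. Speed limits (rad/s): [2.57, 2.57, 3.14, 3.14, 3.14, 3.14, 3.14].

INTERFACE

Orientations are given as a rotation vector (axis times angle).
In Python, from rig import ctrl gives the robot as it stands.
- The arm moves only by the tool move_arm, never from a script. Its argument "steps" is a list of rows, each an object of numbers: "tx", "ty", "tz": the shift along the tool's x, y, z each as a share of 2.5 cm, from -1 to 1; "rx", "ry", "rz": the turn, a rotation vector about the tool's x, y, z each as a share of 0.12 rad, from -1 to 1; "gripper": the opening, from 0 (shut) to 1 (fully open). A call has 1 to 10 rows; each row shifts and turns the commanded pose from where the row before left it, along the tool's axes as they then stand; what a row does not reach is not made up. A row lasts 1/12 s, in which the tool goes at most 41.7 mm and 7.16 degrees, less where a joint would pass 70% of its speed; a pose out of reach is approached as far as the arm can. A call with a number of a shift or a turn outside -1 to 1 is refused whole. A call with a gripper value outside its range is refused whole. The fingers move at their own pace and stop on an object; "squeeze" is the grip in N (left out, the last holds). Time passes only in rows, so rows that do not move let the fingers close. It gives the time, the measured TCP pose, the force, the opening and the grip force at its end, in the units of the state.
- ctrl.get_obs(): the state, without advancing time (a new reading comes with each control period).
- ctrl.snapshot(name): name is "side" or "top" or "wrist"; returns a dict with "image" (384x512x3 uint8, red, green, blue), "K" (3x3 intrinsics, pixels), "D" ([k1, k2, p1, p2, k3] as OpenCV has them; the pictures are not rectified), "position" and "orientation" of the camera in the world; the wrist camera has in their place "hand_eye" (4x4, takes a point from camera to tool coordinates, whose origin is the TCP and whose axes are the flange's). Camera axes: x right, y up, looking along -z (the intrinsics and any distortion apply to the point x, -y, -z); pixel columns grow to the right and rows downward; lengths in m; the calibration is good to about 2 mm. A picture is of the moment at which its call begins: read the wrist's pose just before it. There is no depth.
- ctrl.sign_off(): hands the job in; it is judged then, once.
The state is a dict: "time_s": time; "joint_positions": joint angles; "dq": joint speeds; "joint_efforts": joint torques, N m; "eef_pos": TCP position; "orientation": TCP orientation; "force": force on the tool from outside, world axes, zero at the start; "wrist_torque": the same for the moment, N m; "gripper_width": finger opening in m; "grip_force": force on a finger pad.
Only numpy, scipy, OpenCV 4.12 (cv2) and the standard library are available. Lean on these libraries where they do the work, as an engineer would, in place of code of your own. Each camera call takes 0.05 s, during which the arm holds its last target. There are 200 camera calls.

TASK

Two of the three flanged parts in the row on the surplus stall have been knocked over: the finned cylinder and the stub shaft. Stand each back up where it is by pushing the upper rim of its flange over with the fingertips, so that it rests flat on its flange with the fins or the shaft pointing up. Only push them, do not lift or carry them, and leave the third part and the other goods where they are.

Things in the scene. Friction and masses are not known exactly. Their poses are not given: they have to be found in the camera images.
- barrel: Dark iron engine cylinder, knocked over. Square flange 120 x 120 x 12 mm with a round finned barrel, 56 mm in diameter, rising from its middle; 75 mm overall. 0.45 to 0.75 kg. Origin: centre of the flange's flat outer face (59 mm up while it lies); z runs along the barrel (up once it stands; while it lies, towards the robot within 50 degrees and 27 down), x to the upper rim.
- barrel_rim (a point): Middle of the uppermost edge of the finned cylinder's flange, on its barrel side: push here, from the barrel side, away from the robot. About 3 N starts it rolling over its lower edge; turned some 55 degrees it falls the rest of the way by itself and hardly slides. While it lies, flange and barrel lean 27 degrees: rim back over the barrel, the barrel's far end down on the table.
- stub: Oily steel stub shaft, knocked over. Flange 110 (x) x 90 (y) x 12 mm; from its middle a round shaft, 44 mm in diameter for 18 mm, then 32 mm; 82 mm overall. 0.38 to 0.63 kg. Origin: centre of the flange's flat outer face (54 mm up while it lies); z runs along the shaft (up once it stands; while it lies, towards the robot within 50 degrees and 29 down), x to the upper rim.
- stub_rim (a point): Middle of the uppermost edge of the stub shaft's flange, on its shaft side: push here, from the shaft side, away from the robot. About 3 N starts it rolling over its lower edge; turned some 55 degrees it falls the rest of the way by itself and hardly slides. While it lies, flange and shaft lean 29 degrees: rim back over the shaft, the shaft's far end down on the table.
- standing: The third flanged part, already standing (leave it): flange 90 x 90 x 12 mm with a plain aluminium boss 52 mm in diameter, 74 mm tall overall. Origin at the centre of its underside, z up. The three parts stand in a row across the table about 0.3 m apart, in any order.
- bearing: Steel ring 52 mm across, 16 mm high, lying flat beyond the row (leave it). Origin at the centre of its underside.
- fitting: Brass pipe fitting 36 mm across, 68 mm tall, standing beyond the row (leave it). Origin at the centre of its underside.
- tray: Clear open box with machine parts, 120 x 160 x 55 mm, fixed on the table beyond the row. Origin at the centre of its underside, 160 mm side along its y.
Not all that is in view belongs to the job. Leave any orange or pink look-alike of the stub alone.

How it is judged:
By the outcome, as a careful person would: the job done as asked, in the order asked, and still so for the second after the job is handed in, with the robot touching nothing.
It also fails if it takes over 58 s, if anything falls off the work surface, if the arm or the gripper's body presses on something with over 40 N, if the wrist force passes 120 N, or if a joint passes its speed limit or range.

## Working session

There is one attempt and no reset: what is moved stays moved. The work goes in short steps, Python scripts to look and compute and a tool call to move; the robot and the scene stay as the last step left them, time stands still between calls to the robot, and variables do not carry over. Pictures are saved under pics/ and viewed, at most 10 in all, crops included, and the job is handed in when it is done.

Besides the shell and the picture viewer there is one more tool, called as name(argument=value, ...) on one line, values as JSON. move_arm: Moves the arm, as the interface text tells. Its arguments: {"type":"object","properties":{"steps":{"type":"array","items":{"type":"object","properties":{"tx":{"type":"number"},"ty":{"type":"number"},"tz":{"type":"number"},"rx":{"type":"number"},"ry":{"type":"number"},"rz":{"type":"number"},"gripper":{"type":"number"}}}},"squeeze":{"type":"number"}},"required":["steps"]}

```bash
mkdir -p pics; ls
python3 - <<'E'
from rig import ctrl
import cv2,pickle
o=ctrl.get_obs();print(o['time_s'],o['eef_pos'],o['orientation'],o['gripper_width'])
d={n:ctrl.snapshot(n) for n in('side','top')}
pickle.dump(d,open('s0.pkl','wb'))
for n in d:
  cv2.imwrite(f'pics/{n}0.png',d[n]['image'][:,:,::-1]);print(n,d[n]['K'],d[n]['D'],d[n]['position'],d[n]['orientation'])
E
```

```text
pics
0.0 [ 0.1973785  -0.61866333  0.23827262] [-3.10232361e+00 -4.83042379e-01  6.91070631e-04] 0.0854297562734718
side [[425.24127265   0.         254.85119288]
 [  0.         425.24127265 192.20573903]
 [  0.           0.           1.        ]] [0.0040183 0.        0.        0.        0.       ] [ 0.26221984 -0.56958255  0.77392147] [ 0.73451573 -0.18375228 -0.48716566]
top [[469.92106084   0.         254.97896594]
 [  0.         469.92106084 201.87503409]
 [  0.           0.           1.        ]] [0.02132207 0.         0.         0.         0.        ] [ 0.4471387  -0.01011952  1.50043462] [ 0.0876805  -0.08805809 -1.57262808]
```

View pics/side0.png

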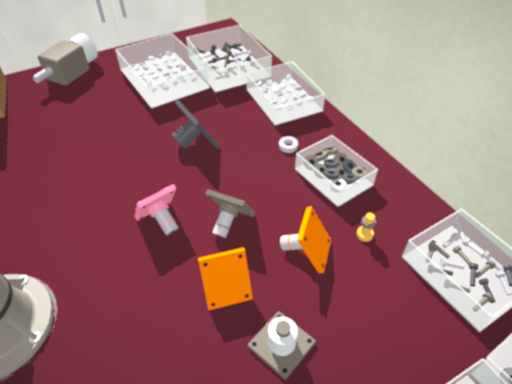

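View pics/top0.png

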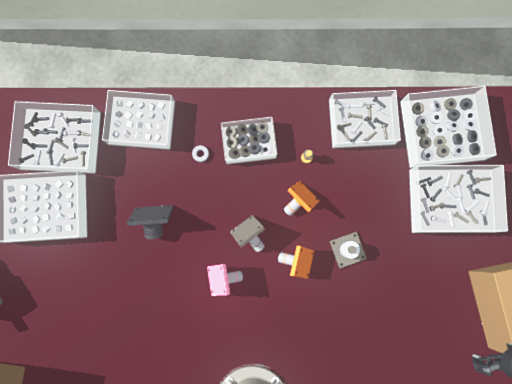

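The side view shows the barrel at about (190,130) and the stub at (230,208). In the top view they are at (150,218) and (250,234). The standing part is at (348,250) in the top view, with the orange and pink decoys nearby. I'll zoom in on the corners.

Run:
```python
import cv2,pickle,numpy as np
d=pickle.load(open('s0.pkl','rb'))
def c(n,u,v):
  w=cv2.resize(d[n]['image'][v:v+60,u:u+80,::-1],None,fx=5,fy=5,interpolation=cv2.INTER_CUBIC)
  w=cv2.convertScaleAbs(w,alpha=1.6,beta=20)
  for k in range(0,80,10): cv2.putText(w,str(u+k),(k*5,8),0,.3,(255,255,0));cv2.line(w,(k*5,10),(k*5,14),(255,255,0))
  for k in range(10,60,10): cv2.putText(w,str(v+k),(0,k*5+3),0,.3,(255,255,0));cv2.line(w,(20,k*5),(25,k*5),(255,255,0))
  return w
cv2.imwrite('pics/m.png',np.vstack([np.hstack([c('top',110,190),c('top',210,205)]),np.hstack([c('side',155,95),c('side',190,180)])]))
```

```text
(no output)
```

View pics/m.png

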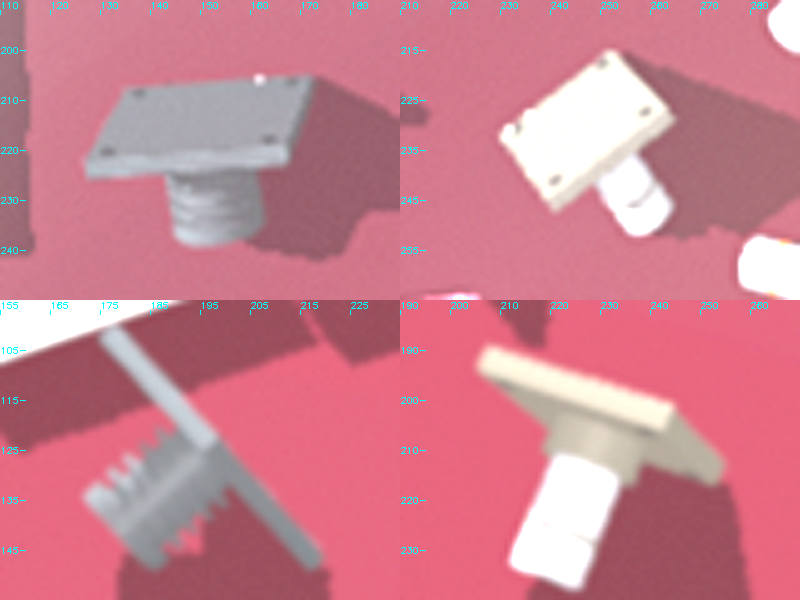

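Zoomed pixel readings, top view:
- **Barrel:** upper rim, barrel side (127,225)-(167,223); lower outer edge (134,207.5)-(172,205).
- **Stub:** upper rim about (241,247)-(265,229); lower outer edge (230,232)-(252,215).

```bash
cat > h.py <<'E'
import cv2,pickle,numpy as np
from scipy.spatial.transform import Rotation as R
def ray(s,p):
  q=cv2.undistortPoints(np.array([[p]],float),s['K'],np.array(s['D']))[0,0]
  return np.array(s['position']),R.from_rotvec(s['orientation']).apply([q[0],-q[1],-1])
def onz(s,p,z):
  o,d=ray(s,p);return o+d*(z-o[2])/d[2]
def pix(s,P):
  c=R.from_rotvec(s['orientation']).inv().apply(np.array(P)-s['position'])*[1,-1,-1]
  return cv2.projectPoints(c.reshape(1,3),np.zeros(3),np.zeros(3),s['K'],np.array(s['D']))[0].ravel()
E
python3 - <<'E'
from h import *
d=pickle.load(open('s0.pkl','rb'));t=d['top']
for nm,up,lo,zu,zl,L,w,th in(('barrel',[(127.5,225),(167.5,223)],[(134.5,207.5),(172.5,205)],.107,.0055,.12,.12,27),('stub',[(241,247),(265,229.5)],[(230,232),(252.5,215)],.0965,.006,.11,.09,29)):
  U=[onz(t,p,zu) for p in up];Lo=[onz(t,p,zl) for p in lo]
  u=np.mean(U,0);l=np.mean(Lo,0)
  e=U[1]-U[0]; f=Lo[1]-Lo[0]
  n=lambda v:np.degrees(np.arctan2(v[0],-v[1]))
  print(nm,'rim',u.round(3),'low',l.round(3),'edge len',np.linalg.norm(e).round(3),np.linalg.norm(f).round(3),'push yaw deg',n(e).round(1),n(f).round(1),'low-rim',(l-u).round(3),'yaw',np.degrees(np.arctan2(*(l-u)[1::-1])))
  print(' rim ends',np.round(U,3),' side px of rim ends',[pix(d['side'],x).round(1) for x in U])
E
```

```text
barrel rim [0.539 0.308 0.107] low [0.602 0.313 0.006] edge len 0.118 0.121 push yaw deg 2.6 3.6 low-rim [ 0.063  0.005 -0.101] yaw 4.792493284408269
 rim ends [[0.536 0.367 0.107]
 [0.542 0.249 0.107]]  side px of rim ends [array([175.5, 101.9]), array([195.2, 125.3])]
stub rim [ 0.496 -0.005  0.097] low [0.546 0.033 0.006] edge len 0.088 0.09 push yaw deg 35.8 37.0 low-rim [ 0.05   0.038 -0.091] yaw 36.903626541022994
 rim ends [[ 0.47   0.031  0.097]
 [ 0.522 -0.04   0.097]]  side px of rim ends [array([205.9, 193.8]), array([242.4, 206.7])]
```

move_arm(steps=[{"rz": 0.69, "tx": 0.8, "ty": -0.8, "gripper": 0}, {"rz": 0.69, "tx": 0.8, "ty": -0.8, "gripper": 0}, {"rz": 0.69, "tx": 0.8, "ty": -0.8, "gripper": 0}, {"tx": 0.9, "ty": -0.9, "gripper": 0}, {"tx": 0.9, "ty": -0.9, "gripper": 0}, {"tx": 0.9, "ty": -0.9, "gripper": 0}, {"tx": 0.9, "ty": -0.9, "gripper": 0}, {"tx": 0.9, "ty": -0.9, "gripper": 0}, {"tx": 0.9, "ty": -0.9, "gripper": 0}, {"tx": 0.9, "ty": -0.9, "gripper": 0}])

```text
invalid input at $.steps[0]: expected keys tx, ty, tz, rx, ry, rz, gripper
```

move_arm(steps=[{"tx": 0.8, "ty": -0.8, "tz": 0, "rx": 0, "ry": 0, "rz": 0.69, "gripper": 0}, {"tx": 0.8, "ty": -0.8, "tz": 0, "rx": 0, "ry": 0, "rz": 0.69, "gripper": 0}, {"tx": 0.8, "ty": -0.8, "tz": 0, "rx": 0, "ry": 0, "rz": 0.69, "gripper": 0}, {"tx": 0.9, "ty": -0.9, "tz": 0, "rx": 0, "ry": 0, "rz": 0, "gripper": 0}, {"tx": 0.9, "ty": -0.9, "tz": 0, "rx": 0, "ry": 0, "rz": 0, "gripper": 0}, {"tx": 0.9, "ty": -0.9, "tz": 0, "rx": 0, "ry": 0, "rz": 0, "gripper": 0}, {"tx": 0.9, "ty": -0.9, "tz": 0, "rx": 0, "ry": 0, "rz": 0, "gripper": 0}, {"tx": 0.9, "ty": -0.9, "tz": 0, "rx": 0, "ry": 0, "rz": 0, "gripper": 0}, {"tx": 0.9, "ty": -0.9, "tz": 0, "rx": 0, "ry": 0, "rz": 0, "gripper": 0}, {"tx": 0.9, "ty": -0.9, "tz": 0, "rx": 0, "ry": 0, "rz": 0, "gripper": 0}])

```text
time_s: 0.93
eef_pos: [0.3907, -0.3793, 0.239]
orientation: [-3.14, -0.095, 0.001]
force: [1.0, 0.6, 0.5]
gripper_width: -0.0001
grip_force: 0.0
```

move_arm(steps=[{"tx": 0.6, "ty": -1, "tz": 0, "rx": 0, "ry": 0, "rz": 0, "gripper": 0}, {"tx": 0.6, "ty": -1, "tz": 0, "rx": 0, "ry": 0, "rz": 0, "gripper": 0}, {"tx": 0.6, "ty": -1, "tz": 0, "rx": 0, "ry": 0, "rz": 0, "gripper": 0}, {"tx": 0.6, "ty": -1, "tz": 0, "rx": 0, "ry": 0, "rz": 0, "gripper": 0}, {"tx": 0.6, "ty": -1, "tz": 0, "rx": 0, "ry": 0, "rz": 0, "gripper": 0}, {"tx": 0.2, "ty": -1, "tz": 0, "rx": 0, "ry": 0, "rz": 0, "gripper": 0}, {"tx": 0.2, "ty": -1, "tz": 0, "rx": 0, "ry": 0, "rz": 0, "gripper": 0}, {"tx": 0.2, "ty": -1, "tz": 0, "rx": 0, "ry": 0, "rz": 0, "gripper": 0}, {"tx": 0.2, "ty": -1, "tz": 0, "rx": 0, "ry": 0, "rz": 0, "gripper": 0}, {"tx": 0.2, "ty": -1, "tz": 0, "rx": 0, "ry": 0, "rz": 0, "gripper": 0}])

```text
time_s: 1.77
eef_pos: [0.4746, -0.1239, 0.2389]
orientation: [3.14, 0.095, -0.001]
force: [-0.5, -0.3, -0.2]
gripper_width: -0.0003
grip_force: 0.0
```

move_arm(steps=[{"tx": 0.1, "ty": -1, "tz": 0, "rx": 0, "ry": 0, "rz": 0, "gripper": 0}, {"tx": 0.1, "ty": -1, "tz": 0, "rx": 0, "ry": 0, "rz": 0, "gripper": 0}, {"tx": 0.1, "ty": -1, "tz": 0, "rx": 0, "ry": 0, "rz": 0, "gripper": 0}, {"tx": 0.1, "ty": -1, "tz": 0, "rx": 0, "ry": 0, "rz": 0, "gripper": 0}, {"tx": 0.1, "ty": -1, "tz": 0, "rx": 0, "ry": 0, "rz": 0, "gripper": 0}, {"tx": 0, "ty": -1, "tz": 0, "rx": 0, "ry": 0, "rz": 0, "gripper": 0}, {"tx": 0, "ty": -1, "tz": 0, "rx": 0, "ry": 0, "rz": 0, "gripper": 0}, {"tx": 0, "ty": -1, "tz": 0, "rx": 0, "ry": 0, "rz": 0, "gripper": 0}, {"tx": 0, "ty": -1, "tz": 0, "rx": 0, "ry": 0, "rz": 0, "gripper": 0}, {"tx": 0, "ty": -1, "tz": 0, "rx": 0, "ry": 0, "rz": 0, "gripper": 0}])

```text
time_s: 2.6
eef_pos: [0.4717, 0.1261, 0.239]
orientation: [3.14, 0.095, -0.001]
force: [-1.0, 0.1, 0.3]
gripper_width: 0.0001
grip_force: 0.0
```

move_arm(steps=[{"tx": 0.1, "ty": -1, "tz": 0.3, "rx": 0, "ry": 0, "rz": 0, "gripper": 0}, {"tx": 0.1, "ty": -1, "tz": 0.3, "rx": 0, "ry": 0, "rz": 0, "gripper": 0}, {"tx": 0.1, "ty": -1, "tz": 0.4, "rx": 0, "ry": 0, "rz": 0, "gripper": 0}, {"tx": 0.1, "ty": -1, "tz": 0.5, "rx": 0, "ry": 0, "rz": 0, "gripper": 0}, {"tx": 0.1, "ty": -1, "tz": 0.5, "rx": 0, "ry": 0, "rz": 0, "gripper": 0}, {"tx": 0.1, "ty": -1, "tz": 0.5, "rx": 0, "ry": 0, "rz": 0, "gripper": 0}, {"tx": 0.1, "ty": -0.8, "tz": 0.6, "rx": 0, "ry": 0, "rz": 0, "gripper": 0}, {"tx": 0.1, "ty": -0.3, "tz": 0.6, "rx": 0, "ry": 0, "rz": 0, "gripper": 0}, {"tx": 0, "ty": 0, "tz": 0.5, "rx": 0, "ry": 0, "rz": 0, "gripper": 0}, {"tx": 0, "ty": 0, "tz": 0, "rx": 0, "ry": 0, "rz": 0, "gripper": 0}])

```text
time_s: 3.43
eef_pos: [0.4796, 0.3019, 0.1311]
orientation: [3.137, 0.096, -0.009]
force: [-1.0, -0.6, -0.5]
gripper_width: 0.0003
grip_force: 0.0
```

Run:
```python
from h import *
from rig import ctrl
o=ctrl.get_obs();print(o['eef_pos'])
s=ctrl.snapshot('side')
P=np.array(o['eef_pos'])-[0,0,.008]
print('tip px expected',pix(s,P),'rim',pix(s,[.539,.308,.107]))
cv2.imwrite('pics/s1.png',cv2.resize(s['image'][70:170,130:260,::-1],None,fx=5,fy=5,interpolation=cv2.INTER_CUBIC))
```

```text
[0.47958643 0.30188256 0.13106885]
tip px expected [163.32209664 116.38321064] rim [185.12367203 113.23232546]
```

View pics/s1.png

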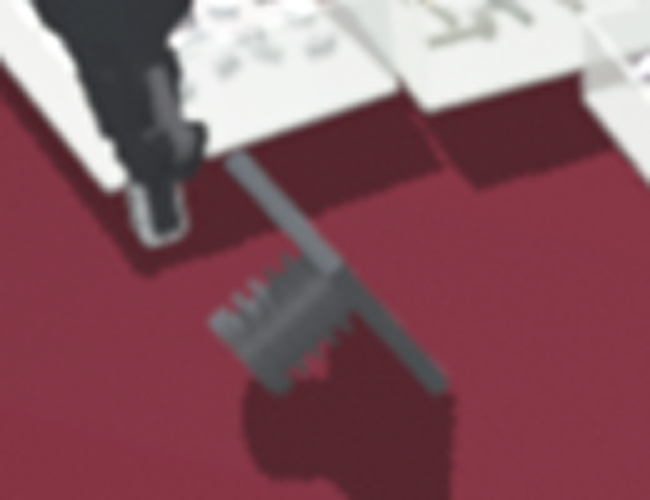

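The tip shows at about (162,118), close to the predicted (163,116), so the tip offset holds. Next I descend just behind the rim.

move_arm(steps=[{"tx": 0, "ty": -0.1, "tz": 0.5, "rx": 0, "ry": 0, "rz": 0, "gripper": 0}, {"tx": 0.3, "ty": 0, "tz": 0.5, "rx": 0, "ry": 0, "rz": 0, "gripper": 0}, {"tx": 0.5, "ty": 0, "tz": 0, "rx": 0, "ry": 0, "rz": 0, "gripper": 0}, {"tx": 0.5, "ty": 0, "tz": 0, "rx": 0, "ry": 0, "rz": 0, "gripper": 0}, {"tx": 0.4, "ty": 0, "tz": 0, "rx": 0, "ry": 0, "rz": 0, "gripper": 0}, {"tx": 0.2, "ty": 0, "tz": 0, "rx": 0, "ry": 0, "rz": 0, "gripper": 0}, {"tx": 0.2, "ty": 0, "tz": 0, "rx": 0, "ry": 0, "rz": 0, "gripper": 0}, {"tx": 0.2, "ty": 0, "tz": -0.02, "rx": 0, "ry": 0, "rz": 0, "gripper": 0}])

```text
time_s: 4.15
eef_pos: [0.5378, 0.3094, 0.1098]
orientation: [3.139, 0.095, -0.003]
force: [-2.9, -2.0, 3.0]
gripper_width: -0.0
grip_force: 1.5
```

Run:
```python
from h import *
from rig import ctrl
s=ctrl.snapshot('side');print(ctrl.get_obs()['force'],ctrl.get_obs()['eef_pos'])
cv2.imwrite('pics/s2.png',cv2.resize(s['image'][70:170,130:260,::-1],None,fx=5,fy=5,interpolation=cv2.INTER_CUBIC))
```

```text
[-1.14598416 -0.14643387  1.23365501] [0.53941959 0.30948894 0.11003984]
```

View pics/s2.png

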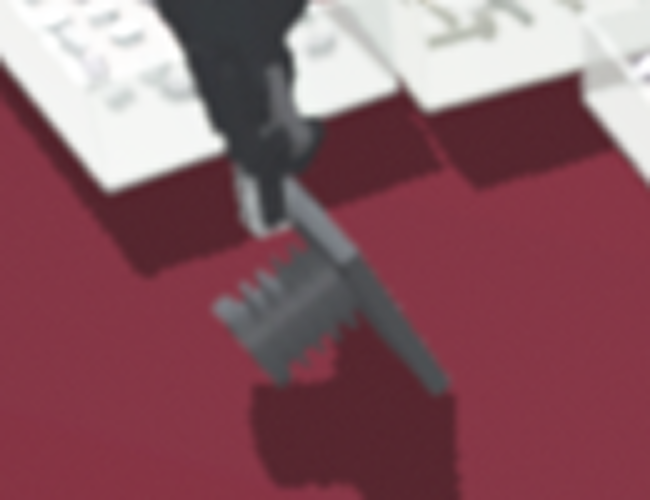

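The tips are engaged below the rim and the part has begun to roll. I'll keep pushing.

move_arm(steps=[{"tx": 0.3, "ty": 0, "tz": 0, "rx": 0, "ry": 0, "rz": 0, "gripper": 0}, {"tx": 0.3, "ty": 0, "tz": 0, "rx": 0, "ry": 0, "rz": 0, "gripper": 0}, {"tx": 0.3, "ty": 0, "tz": 0, "rx": 0, "ry": 0, "rz": 0, "gripper": 0}, {"tx": 0.3, "ty": 0, "tz": 0, "rx": 0, "ry": 0, "rz": 0, "gripper": 0}, {"tx": 0.3, "ty": 0, "tz": 0, "rx": 0, "ry": 0, "rz": 0, "gripper": 0}, {"tx": 0.3, "ty": 0, "tz": 0, "rx": 0, "ry": 0, "rz": 0, "gripper": 0}, {"tx": 0.3, "ty": 0, "tz": 0, "rx": 0, "ry": 0, "rz": 0, "gripper": 0}, {"tx": 0.3, "ty": 0, "tz": 0, "rx": 0, "ry": 0, "rz": 0, "gripper": 0}])

```text
time_s: 4.87
eef_pos: [0.5996, 0.313, 0.1097]
orientation: [3.14, 0.095, 0.0]
force: [-1.1, 0.1, 0.2]
gripper_width: 0.0
grip_force: 0.4
```

move_arm(steps=[{"tx": 0.3, "ty": 0, "tz": 0, "rx": 0, "ry": 0, "rz": 0, "gripper": 0}, {"tx": 0.3, "ty": 0, "tz": 0, "rx": 0, "ry": 0, "rz": 0, "gripper": 0}, {"tx": 0.3, "ty": 0, "tz": 0, "rx": 0, "ry": 0, "rz": 0, "gripper": 0}, {"tx": 0.3, "ty": 0, "tz": 0, "rx": 0, "ry": 0, "rz": 0, "gripper": 0}, {"tx": 0.3, "ty": 0, "tz": 0, "rx": 0, "ry": 0, "rz": 0, "gripper": 0}, {"tx": 0.3, "ty": 0, "tz": 0, "rx": 0, "ry": 0, "rz": 0, "gripper": 0}, {"tx": 0.3, "ty": 0, "tz": 0, "rx": 0, "ry": 0, "rz": 0, "gripper": 0}, {"tx": 0.3, "ty": 0, "tz": -1, "rx": 0, "ry": 0, "rz": 0, "gripper": 0}, {"tx": 0, "ty": 0, "tz": -1, "rx": 0, "ry": 0, "rz": 0, "gripper": 0}, {"tx": 0, "ty": 0, "tz": -1, "rx": 0, "ry": 0, "rz": 0, "gripper": 0}])

```text
time_s: 5.7
eef_pos: [0.6587, 0.3164, 0.185]
orientation: [3.14, 0.094, -0.003]
force: [-0.4, -0.3, 0.3]
gripper_width: -0.0001
grip_force: 0.0
```

move_arm(steps=[{"tx": -0.5, "ty": 0.5, "tz": -0.8, "rx": 0, "ry": 0, "rz": 0, "gripper": 0}, {"tx": -1, "ty": 1, "tz": 0, "rx": 0, "ry": 0, "rz": 0, "gripper": 0}, {"tx": -1, "ty": 1, "tz": 0, "rx": 0, "ry": 0, "rz": 0, "gripper": 0}, {"tx": -1, "ty": 1, "tz": 0, "rx": 0, "ry": 0, "rz": 0, "gripper": 0}, {"tx": -1, "ty": 1, "tz": 0, "rx": 0, "ry": 0, "rz": 0, "gripper": 0}, {"tx": -1, "ty": 1, "tz": 0, "rx": 0, "ry": 0, "rz": 0, "gripper": 0}])

```text
time_s: 6.2
eef_pos: [0.5283, 0.17, 0.2048]
orientation: [3.14, 0.095, -0.001]
force: [0.4, -0.4, 0.4]
gripper_width: 0.0001
grip_force: 0.0
```

Run:
```python
from h import *
from rig import ctrl
s=ctrl.snapshot('side');t=ctrl.snapshot('top')
cv2.imwrite('pics/s3.png',cv2.resize(np.hstack([s['image'][70:250,100:290,::-1],t['image'][130:310,100:290,::-1]]),None,fx=2,fy=2))
```

```text
(no output)
```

View pics/s3.png

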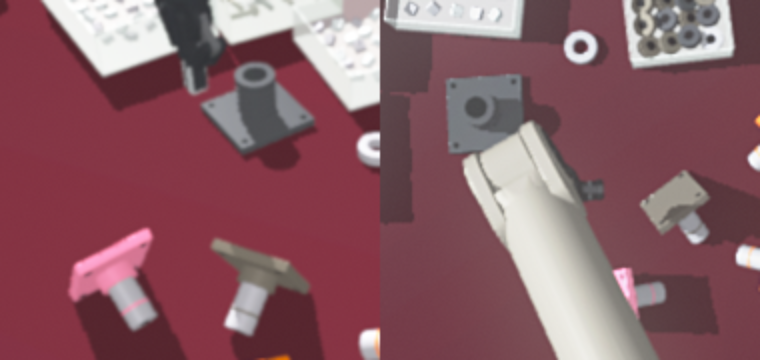

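The barrel now stands flat on its flange, at about (255,100) in the left half of the crop. Now the stub.

move_arm(steps=[{"tx": 0, "ty": 0, "tz": 0, "rx": 0, "ry": 0, "rz": -0.8, "gripper": 0}, {"tx": 0, "ty": 0, "tz": 0, "rx": 0, "ry": 0, "rz": -0.8, "gripper": 0}, {"tx": 0, "ty": 0, "tz": 0, "rx": 0, "ry": 0, "rz": -0.8, "gripper": 0}, {"tx": 0, "ty": 0, "tz": 0, "rx": 0, "ry": 0, "rz": -0.8, "gripper": 0}, {"tx": 0, "ty": 0, "tz": 0, "rx": 0, "ry": 0, "rz": -0.8, "gripper": 0}, {"tx": 0, "ty": 0, "tz": 0, "rx": 0, "ry": 0, "rz": -0.8, "gripper": 0}, {"tx": -0.9, "ty": 0.6, "tz": 0, "rx": 0, "ry": 0, "rz": 0, "gripper": 0}, {"tx": -0.9, "ty": 0.6, "tz": 0, "rx": 0, "ry": 0, "rz": 0, "gripper": 0}, {"tx": -0.9, "ty": 0.6, "tz": 0, "rx": 0, "ry": 0, "rz": 0, "gripper": 0}, {"tx": -0.9, "ty": 0.6, "tz": 0, "rx": 0, "ry": 0, "rz": 0, "gripper": 0}])

```text
time_s: 7.13
eef_pos: [0.4929, 0.0692, 0.2051]
orientation: [-2.983, -0.985, -0.0]
force: [0.4, -0.4, 0.4]
gripper_width: 0.0
grip_force: 0.0
```

move_arm(steps=[{"tx": -0.9, "ty": 0.6, "tz": 0, "rx": 0, "ry": 0, "rz": 0, "gripper": 0}, {"tx": -0.9, "ty": 0.6, "tz": 0, "rx": 0, "ry": 0, "rz": 0, "gripper": 0}, {"tx": -0.9, "ty": 0.6, "tz": 0, "rx": 0, "ry": 0, "rz": 0, "gripper": 0}, {"tx": -0.5, "ty": 0.5, "tz": 0, "rx": 0, "ry": 0, "rz": 0, "gripper": 0}, {"tx": 0, "ty": 0, "tz": 0, "rx": 0, "ry": 0, "rz": 0, "gripper": 0}, {"tx": 0, "ty": 0, "tz": 0, "rx": 0, "ry": 0, "rz": 0, "gripper": 0}])

```text
time_s: 7.63
eef_pos: [0.4633, -0.0247, 0.2052]
orientation: [-2.985, -0.98, -0.001]
force: [0.2, 0.7, -0.1]
gripper_width: 0.0004
grip_force: 0.0
```

move_arm(steps=[{"tx": -0.2, "ty": 0.15, "tz": 0.8, "rx": 0, "ry": 0, "rz": 0, "gripper": 0}, {"tx": 0, "ty": 0, "tz": 0.8, "rx": 0, "ry": 0, "rz": 0, "gripper": 0}, {"tx": 0, "ty": 0, "tz": 0.8, "rx": 0, "ry": 0, "rz": 0, "gripper": 0}, {"tx": 0, "ty": 0, "tz": 0.8, "rx": 0, "ry": 0, "rz": 0, "gripper": 0}, {"tx": 0, "ty": 0, "tz": 0.8, "rx": 0, "ry": 0, "rz": 0, "gripper": 0}, {"tx": 0, "ty": 0, "tz": 0.4, "rx": 0, "ry": 0, "rz": 0, "gripper": 0}, {"tx": 0.4, "ty": 0, "tz": 0, "rx": 0, "ry": 0, "rz": 0, "gripper": 0}, {"tx": 0.4, "ty": 0, "tz": 0, "rx": 0, "ry": 0, "rz": 0, "gripper": 0}])

```text
time_s: 8.3
eef_pos: [0.478, -0.0172, 0.095]
orientation: [-2.983, -0.984, -0.0]
force: [-0.1, 0.1, 0.7]
gripper_width: -0.0005
grip_force: 0.0
```

move_arm(steps=[{"tx": 0.3, "ty": 0, "tz": 0, "rx": 0, "ry": 0, "rz": 0, "gripper": 0}, {"tx": 0.3, "ty": 0, "tz": 0, "rx": 0, "ry": 0, "rz": 0, "gripper": 0}, {"tx": 0.2, "ty": 0, "tz": 0, "rx": 0, "ry": 0, "rz": 0, "gripper": 0}, {"tx": 0.2, "ty": 0, "tz": 0, "rx": 0, "ry": 0, "rz": 0, "gripper": 0}])

```text
time_s: 8.63
eef_pos: [0.4978, -0.0034, 0.0954]
orientation: [2.983, 0.983, 0.0]
force: [-1.2, -1.5, 1.4]
gripper_width: -0.0002
grip_force: 0.9
```

Run:
```python
from h import *
from rig import ctrl
s=ctrl.snapshot('side');print(ctrl.get_obs()['force'],ctrl.get_obs()['eef_pos'])
cv2.imwrite('pics/s4.png',cv2.resize(s['image'][150:270,150:310,::-1],None,fx=4,fy=4,interpolation=cv2.INTER_CUBIC))
```

```text
[0.45975439 0.03318221 0.64145978] [ 0.49869928 -0.00268381  0.09544187]
```

View pics/s4.png

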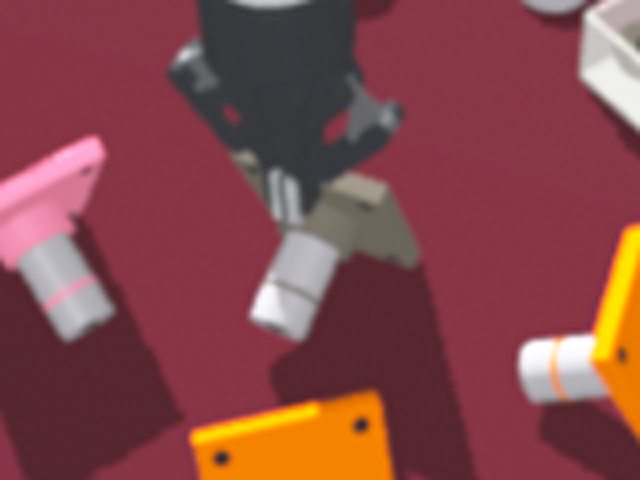

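The tips are engaged at the middle of the stub's rim, below its edge.

move_arm(steps=[{"tx": 0.3, "ty": 0, "tz": 0, "rx": 0, "ry": 0, "rz": 0, "gripper": 0}, {"tx": 0.3, "ty": 0, "tz": 0, "rx": 0, "ry": 0, "rz": 0, "gripper": 0}, {"tx": 0.3, "ty": 0, "tz": 0, "rx": 0, "ry": 0, "rz": 0, "gripper": 0}, {"tx": 0.3, "ty": 0, "tz": 0, "rx": 0, "ry": 0, "rz": 0, "gripper": 0}, {"tx": 0.3, "ty": 0, "tz": 0, "rx": 0, "ry": 0, "rz": 0, "gripper": 0}, {"tx": 0.3, "ty": 0, "tz": 0, "rx": 0, "ry": 0, "rz": 0, "gripper": 0}, {"tx": 0.3, "ty": 0, "tz": 0, "rx": 0, "ry": 0, "rz": 0, "gripper": 0}])

```text
time_s: 9.27
eef_pos: [0.54, 0.0282, 0.0948]
orientation: [-2.984, -0.983, -0.0]
force: [-1.1, -0.1, 0.3]
gripper_width: -0.0
grip_force: 0.3
```

move_arm(steps=[{"tx": 0.3, "ty": 0, "tz": 0, "rx": 0, "ry": 0, "rz": 0, "gripper": 0}, {"tx": 0.3, "ty": 0, "tz": 0, "rx": 0, "ry": 0, "rz": 0, "gripper": 0}, {"tx": 0.3, "ty": 0, "tz": 0, "rx": 0, "ry": 0, "rz": 0, "gripper": 0}, {"tx": 0.3, "ty": 0, "tz": 0, "rx": 0, "ry": 0, "rz": 0, "gripper": 0}, {"tx": 0.3, "ty": 0, "tz": 0, "rx": 0, "ry": 0, "rz": 0, "gripper": 0}, {"tx": 0.3, "ty": 0, "tz": 0, "rx": 0, "ry": 0, "rz": 0, "gripper": 0}, {"tx": 0.3, "ty": 0, "tz": 0, "rx": 0, "ry": 0, "rz": 0, "gripper": 0}, {"tx": 0.3, "ty": 0, "tz": -1, "rx": 0, "ry": 0, "rz": 0, "gripper": 0}, {"tx": 0, "ty": 0, "tz": -1, "rx": 0, "ry": 0, "rz": 0, "gripper": 0}, {"tx": 0, "ty": 0, "tz": -1, "rx": 0, "ry": 0, "rz": 0, "gripper": 0}])

```text
time_s: 10.1
eef_pos: [0.5873, 0.0636, 0.1701]
orientation: [-2.983, -0.984, 0.004]
force: [-0.2, -0.9, 0.4]
gripper_width: -0.0004
grip_force: 0.0
```

move_arm(steps=[{"tx": -0.5, "ty": 0, "tz": -1, "rx": 0, "ry": 0, "rz": 0, "gripper": 0}, {"tx": -1, "ty": 0, "tz": -0.5, "rx": 0, "ry": 0, "rz": 0, "gripper": 0}, {"tx": -1, "ty": 0.5, "tz": 0, "rx": 0, "ry": 0, "rz": 0, "gripper": 0}, {"tx": -1, "ty": 1, "tz": 0, "rx": 0, "ry": 0, "rz": 0, "gripper": 0}, {"tx": -1, "ty": 1, "tz": 0, "rx": 0, "ry": 0, "rz": 0, "gripper": 0}, {"tx": -1, "ty": 1, "tz": 0, "rx": 0, "ry": 0, "rz": 0, "gripper": 0}, {"tx": -1, "ty": 1, "tz": 0, "rx": 0, "ry": 0, "rz": 0, "gripper": 0}, {"tx": 0, "ty": 0, "tz": 0, "rx": 0, "ry": 0, "rz": 0, "gripper": 0}])

```text
time_s: 10.77
eef_pos: [0.5215, -0.1335, 0.2068]
orientation: [2.986, 0.963, -0.007]
force: [-0.6, -1.2, -0.6]
gripper_width: 0.0003
grip_force: 0.0
```

Run:
```python
from h import *
from rig import ctrl
s=ctrl.snapshot('side');t=ctrl.snapshot('top')
cv2.imwrite('pics/s5.png',cv2.resize(np.hstack([s['image'][90:390,100:390,::-1],t['image'][70:364,100:390,::-1]] if 0 else [s['image'][84:384,100:390,::-1],t['image'][70:370,100:390,::-1]]),None,fx=1.35,fy=1.35))
```

```text
(no output)
```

View pics/s5.png

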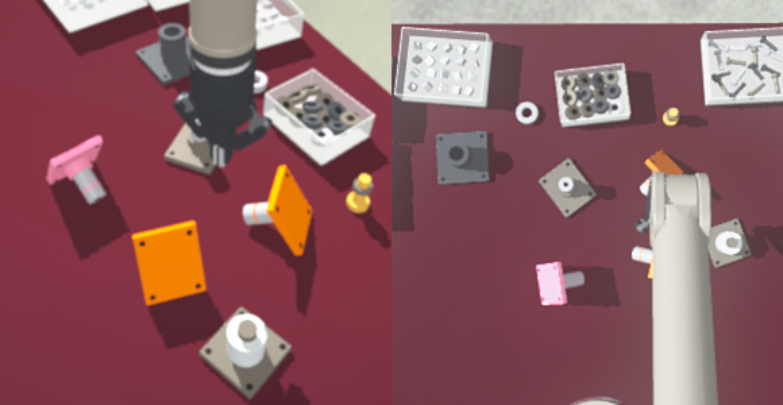

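The top view shows both parts standing on their flanges: the barrel at about (463,155) and the stub at (567,187) in the picture. The other goods look undisturbed and the gripper is clear, so I'm handing in.

```bash
python3 -c "
from rig import ctrl
print(ctrl.sign_off())"
```

```text
the job is handed in; nothing more can be done
None
```

The finned cylinder and then the stub shaft were pushed upright and stand on their flanges, nothing else looked moved in the last pictures, and the job was handed in at about 11 s on the robot's clock.

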